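# Weigh a plaster rosette on the arrested spring balance

## Robot

A 7-joint arm with a two-finger parallel gripper is mounted at the origin on the work surface. World frame = base frame: x ahead of the robot, y to its left, z up, the work surface at z = 0. Lengths are in m, angles in rad, forces in N, time in s.
With the tool pointing down it reaches from about 0.4 to 0.875 m from the base axis. Payload 19.3 kg.
Tool frame: the origin (TCP) lies at the centre of the arm's flange, where the gripper is bolted on; the fingertips stand 173 mm ahead of it and the grasp point (between the pads) lies 155 mm ahead of it (bot.grip_point_offset is the distance from the TCP to the grasp point, in m); z points along the fingers, x is the direction in which the jaws open and shut, and the axes are right-handed (so a half turn about z gives the same grasp; the last joint's range is limited). The gripper opens to 85 mm and grips with 20 to 120 N. Pads are 22 mm wide; open, the fingers measure 114 mm over their backs; the gripper's body (76 mm by 85 mm) begins 54 mm behind the grasp point. The pads swing forward as they close: fully open they stand 13 mm farther back than shut.
Start: joints at [1.112, 0.521, -0.036, 1.599, 0.021, 1.021, -0.113], TCP at [0.237, -0.578, 0.405] pointing down, gripper open.
Joint ranges: [-2.91, 2.91], [-0.3, 2.13], [-1.5, 1.42], [0.17, 2.43], [-1.26, 4.41], [0.16, 1.93], [-2.52, 2.52]. Speed limits (rad/s): [1.89, 1.89, 2.39, 2.39, 3.01, 3.01, 3.01].

## Interface

Orientations are given as [roll, pitch, yaw] about the fixed x, y, z axes, in that order (R = Rz(yaw) Ry(pitch) Rx(roll)).
In Python, from workcell import bot gives the robot as it stands.
- The arm moves only by the tool step_arm, never from a script. Its argument "plan" is a list that holds one entry, the list of rows, each a list of 4 numbers: the shift along the world's x, y, z in cm, then the turn about the world's z in rad. A call has 1 to 12 rows; each row is the pose to reach, as a shift and turn from the pose measured when the call began; what a row does not reach only later rows make up. A row lasts 1/12 s, in which the tool goes at most 41.7 mm and 7.16 degrees, less where a joint would pass 70% of its speed; a pose out of reach is approached as far as the arm can. A call with a gripper value outside its range is refused whole. "jaw" is the closure, from 0 (fully open) to 1 (shut), set as the call begins (left out, the last holds). The fingers move at their own pace and stop on an object; "force" is the grip in N (left out, the last holds). Time passes only in rows, so rows that repeat a pose let the fingers close. It gives the time, the measured TCP pose, the force and the opening at its end, in the units of the state.
- bot.observe(): the state, without advancing time (a new reading comes with each control period).
- bot.grab_frame(name): name is "scene" or "top"; returns a dict with "pixels" (384x512x3 uint8, blue, green, red), "mtx" (3x3 intrinsics, pixels), "k1" (the pictures are not rectified: a ray, as slopes to the right and down, at radius r is drawn at 1 + k1 r^2 times it, then the intrinsics apply), "R" (3x3) and "t" (3): a world point X has camera coordinates R X + t. Camera axes: x right, y down, z forward; pixel columns grow to the right and rows downward; lengths in m; the calibration is good to about 2 mm. A picture is of the moment at which its call begins. There is no depth.
- bot.job_done(): hands the job in, once; it reports no verdict.
The state is a dict: "clock": time; "qpos": joint angles; "qd": joint speeds; "joint_efforts": joint torques, N m; "position": TCP position; "tool_rot": TCP orientation; "force": force on the tool from outside, world axes, zero at the start; "moment": the same for the moment, N m; "grip_width": finger opening in m.
Only numpy, scipy, OpenCV 4.12 (cv2) and the standard library are available. Lean on these libraries where they do the work, as an engineer would, in place of code of your own. Each camera call takes 0.05 s, during which the arm holds its last target.

## Task

Weigh the drying plaster rosette: first cock the balance's red-knobbed arrest lever until it catches by itself and holds the empty pan up, then slide the rosette, without lifting it, off the wooden shelf onto the steel pan, centred in the red ring. With the rosette let go and standing still there, press the green trigger so that the lever springs back and the pan sinks freely under the rosette; leave the other things on the table where they are.

Things in the scene. Friction and masses are not known exactly. Their poses are not given: they have to be found in the camera images.
- scale: The fixed frame of the balance. Origin on the table top directly below the pan's centre. In its own axes (x away from the robot at zero yaw, y left, z up): blue base plate 10 thick from x -90 to 100 and y -215 to 70; plywood loading shelf with its top at z 70, from x -125 to 125 and y 68 to 283, on four legs. The shelf stands beside the pan on its +y side, with a 4 mm gap; the lever and trigger stand beside the pan on its -y side.
- pan_center (a point): Centre of the top of the steel pan, a square plate 128 x 128 x 8 whose top is flat, without rim, at z 69.5 when up (flush with the shelf to about 1 mm). A thin painted red ring 105 in diameter marks the centre. The axes are those of the frame.
- pan (a joint): How far the pan has sunk, m: 0 up (unloaded), at most 0.020. Spring 180 N/m; free, the rosette sinks it by 9 to 16 mm. While the lever is cocked a brass prop under the pan holds it up (it gives about 1 mm).
- cast: The plaster rosette: round disc 96 in diameter and 22 thick with a flower relief (8 petals rising 5 above the disc, a middle boss up to 31 above the underside), about 0.26 kg, too wide for the gripper. Origin at the centre of its underside, z up. It starts on the shelf, underside at z 70. It slides with ordinary friction (a push of about 1 to 3 N).
- lever (a joint): Angle of the arrest lever, rad, about an upright pivot: 0 sprung back (start), grows as the knob is pushed in the frame's +x direction (counter-clockwise seen from above). At about 0.90 the sear catches it; push on to 0.95 or more to be sure, the end stop is at 1.00. Left short of that it springs back to 0. The knob takes about 1 N at first and up to 10 N while it rides over the catch.
- lever_knob (a point): Centre of the top of the lever's red upright knob, a cylinder 18 in diameter and 40 tall, its top at z 96, standing on the end of a flat bar whose top is at z 56. Its axis is 92 mm from the pivot; at 0 the direction from the pivot to the knob is the frame's -y turned 0.55 rad towards -x, at 0.90 it is -y turned 0.35 rad towards +x.
- lever_pivot (a point): On the lever's pivot axis, at z 56; in the frame's axes at (0, -92, 56).
- trigger (a joint): How far the trigger is pressed down, m: 0 up, 0.013 fully down. It sets the cocked lever free beyond about 0.008; fully down takes about 5 N. It dips by itself while the lever is being cocked.
- trigger_top (a point): Centre of the top of the green round trigger pad, 30 in diameter, top at z 68 when up; press it straight down. In the frame's axes at (74, -134, 68).
- chip: Bystander, to be left alone: offcut of stone, 24 x 40 x 18, lying at the shelf's far edge. Sizes in mm; origin at its underside.
- baluster: Bystander, to be left alone: small turned stone baluster, 52 across, 105 tall. Sizes in mm; origin at its underside.
- jar: Bystander, to be left alone: terracotta coloured jar with steel lid, 60 across, 85 tall. Sizes in mm; origin at its underside.
- can: Bystander, to be left alone: can with paper label, 64 across, 100 tall. Sizes in mm; origin at its underside.
- brush: Bystander, to be left alone: flat brush lying on the table, 200 long, wooden handle, origin at mid-length. Sizes in mm; origin at its underside.
- sander: Bystander, to be left alone: cork sanding block 50 x 90 x 30. Sizes in mm; origin at its underside.
- mallet: Bystander, to be left alone: hammer lying on the table, 260 long, head 85 wide and 26 high, origin at mid-length. Sizes in mm; origin at its underside.
Things that resemble listed ones, but are neither listed nor needed, are in the scene too. Leave any blue look-alike of the cast alone.

How it is judged:
On the way, in this order (a step that is already met when the one before it is completed fails the run):
1. the arrest lever is cocked and stays so by itself, untouched, the pan up and the rosette not on it yet (value of joint lever above 0.85 rad and value of joint pan below 0.004 m and horizontal distance between cast and pan_center above 0.06 m and contact force between each of the fingers, the arm and anything else below 0.2 N), for 0.2 s.
2. the rosette lies still and untouched, centred on the pan within 10 mm, the lever still cocked and the pan up (horizontal distance between cast and pan_center below 0.01 m and angle between cast's own z axis and vertical below 0.06 rad and linear speed of cast below 0.01 m/s and value of joint lever above 0.85 rad and value of joint pan below 0.004 m and contact force between each of the fingers, the arm and anything else below 0.2 N), for 0.2 s.
3. the trigger is pressed and sets the lever free (value of joint trigger above 0.006 m and value of joint lever below 0.6 rad).
At the end, for the whole second after the job is handed in: The rosette lies flat and still, its centre within 10 mm of the pan's centre; the lever is sprung back (below 0.15 rad), the trigger is up again (pressed less than 3 mm) and the pan rests, sunk by more than 6 mm (horizontal distance between cast and pan_center below 0.01 m and angle between cast's own z axis and vertical below 0.06 rad and linear speed of cast below 0.01 m/s and value of joint pan above 0.006 m and velocity of joint pan below 0.01 m/s and value of joint lever below 0.15 rad and value of joint trigger below 0.003 m); the robot touches nothing.
It fails at once if the rosette is lifted (more than 12 mm above the shelf), tipped by more than 0.25 rad or dropped off the shelf or pan (height (world z) of cast above 0.082 m or angle between cast's own z axis and vertical above 0.25 rad or height (world z) of cast below 0.045 m).
It fails at once if a bystander is moved by more than 30 mm (distance of any of chip, baluster, jar, can, brush, sander, mallet from where it was at the start of the episode above 0.03 m).
It also fails if it takes over 72 s, if anything falls off the work surface, if the arm or the gripper's body presses on something with over 40 N, if the wrist force passes 120 N, or if a joint passes its speed limit or range.

## Working session

There is one attempt and no reset: what is moved stays moved. The work goes in short steps, Python scripts to look and compute and a tool call to move; the robot and the scene stay as the last step left them, time stands still between calls to the robot, and variables do not carry over. Pictures are saved under pics/ and viewed, and the job is handed in when it is done.

Besides the shell and the picture viewer there is one more tool, called as name(argument=value, ...) on one line, values as JSON. step_arm: Moves the arm, as the interface text tells. Its arguments: {"type":"object","properties":{"plan":{"type":"array"},"jaw":{"type":"number"},"force":{"type":"number"}},"required":["plan"]}

```bash
mkdir -p pics; ls; python3 - <<'E'
from workcell import bot
import cv2,json,numpy as np
o=bot.observe()
print({k:np.round(v,3).tolist() for k,v in o.items()}, bot.grip_point_offset)
for n in("scene","top"):
    f=bot.grab_frame(n)
    cv2.imwrite(f"pics/{n}0.png",f["pixels"])
    np.savez(f"{n}0.npz",**f)
    print(n,f["mtx"],f["k1"],f["R"],f["t"])
E
```

```text
pics
{'clock': 0.0, 'qpos': [1.112, 0.522, -0.036, 1.6, 0.021, 1.021, -0.113], 'qd': [-0.0, 0.0, 0.0, 0.0, -0.001, -0.001, 0.0], 'joint_efforts': [-0.001, -92.711, 1.98, -36.993, 0.018, 0.008, -0.0], 'position': [0.237, -0.578, 0.404], 'tool_rot': [3.142, 0.001, -1.182], 'force': [0.516, 0.72, 1.159], 'moment': [-0.012, -0.033, -0.01], 'grip_width': 0.086} 0.1547
scene [[423.21279296   0.         258.53214782]
 [  0.         423.21279296 196.0314656 ]
 [  0.           0.           1.        ]] 0.04477278109578823 [[ 0.50571814  0.86252809 -0.0171599 ]
 [ 0.51964533 -0.32043593 -0.79201613]
 [-0.6886348   0.39161986 -0.61025895]] [-0.2844861  -0.18245463  1.50556967]
top [[405.13795104   0.         257.09449106]
 [  0.         405.13795104 188.06752227]
 [  0.           0.           1.        ]] -0.07110008744794345 [[ 0.03353354 -0.99943633 -0.0015913 ]
 [-0.9784515  -0.0325048  -0.2039022 ]
 [ 0.20373554  0.00839457 -0.97898997]] [0.00230268 0.54937315 1.30388037]
```

View pics/scene0.png

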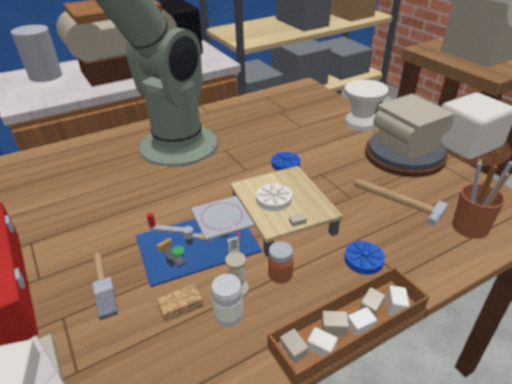

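View pics/top0.png

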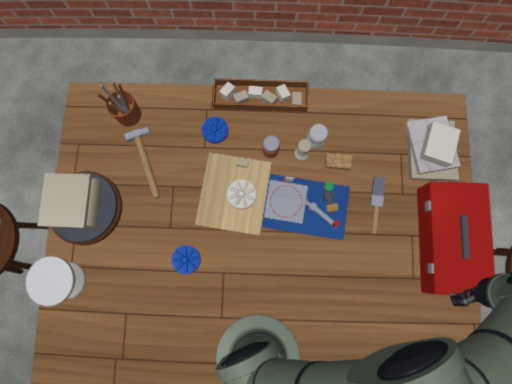

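The top view shows the rosette on the shelf at about (241,194), the ring at (287,201), the red knob at (336,224) and the green trigger at (328,187). I'll measure these next.

```bash
cat > h.py <<'E'
import numpy as np, cv2
def dist(f): return np.array([f["k1"],0,0,0,0],float)
def ray(f,uv):
    # ideal slopes s, drawn at s*(1+k1 r^2)
    p=cv2.undistortPoints(np.array(uv,float).reshape(-1,1,2),f["mtx"],dist(f)).reshape(-1,2)
    d=np.c_[p,np.ones(len(p))]@f["R"]
    return -f["R"].T@f["t"], d
def onplane(f,uv,z):
    c,d=ray(f,uv); s=(z-c[2])/d[:,2]
    return c+d*s[:,None]
def proj(f,X):
    X=np.array(X,float).reshape(-1,3)
    return cv2.projectPoints(X,cv2.Rodrigues(f["R"])[0],f["t"],f["mtx"],dist(f))[0].reshape(-1,2)
def crop(f,u0,u1,v0,v1,k,name):
    cv2.imwrite(name,cv2.resize(f["pixels"][v0:v1,u0:u1],None,fx=k,fy=k,interpolation=cv2.INTER_CUBIC))
E
python3 - <<'E'
from h import *
t=dict(np.load("top0.npz")); s=dict(np.load("scene0.npz"))
crop(t,190,360,145,245,4.6,"pics/tc0.png"); crop(s,130,345,150,290,3.7,"pics/sc0.png")
E
```

```text
(no output)
```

View pics/tc0.png

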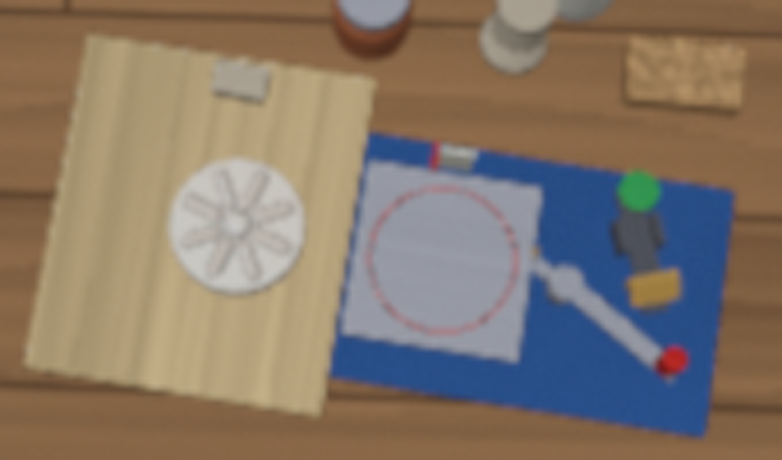

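View pics/sc0.png

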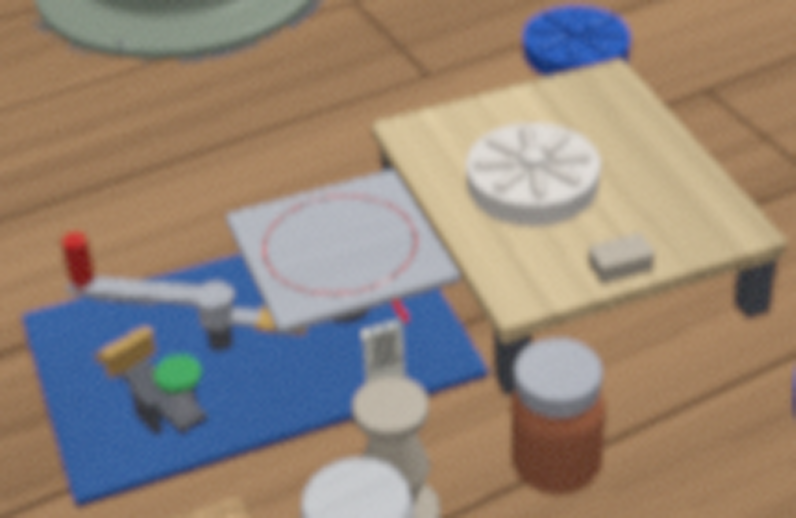

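```bash
cat >> h.py <<'E'
def masks(f):
    hsv=cv2.cvtColor(cv2.GaussianBlur(f["pixels"],(0,0),0.6),cv2.COLOR_BGR2HSV).astype(int)
    return hsv[...,0],hsv[...,1],hsv[...,2]
def blobs(m,mn=4):
    n,l,st,c=cv2.connectedComponentsWithStats(m.astype(np.uint8),connectivity=8)
    return [(st[i,4],c[i].round(1).tolist(),st[i,:4].tolist()) for i in range(1,n) if st[i,4]>=mn]
E
python3 - <<'E'
from h import *
t=dict(np.load("top0.npz")); s=dict(np.load("scene0.npz"))
for f,(u0,u1,v0,v1),nm in((t,(190,360,145,245),"top"),(s,(130,345,150,290),"scene")):
    H,S,V=masks(f); roi=np.zeros(H.shape,bool); roi[v0:v1,u0:u1]=1
    print(nm,"red",blobs(roi&((H<8)|(H>172))&(S>150)&(V>90)))
    print("pale red",[b for b in blobs(roi&((H<10)|(H>165))&(S>35)&(V>130),1)][:20])
    print("green",blobs(roi&(H>45)&(H<80)&(S>100)))
    print("white",blobs(roi&(S<45)&(V>165),30))
    print("blue",blobs(roi&(H>100)&(H<125)&(S>120),60))
    print("wood",blobs(roi&(H>12)&(H<30)&(S>50)&(V>150),100))
E
```

```text
top red [(np.int32(21), [335.6, 223.0], [333, 221, 6, 5])]
pale red [(np.int32(1), [263.0, 145.0], [263, 145, 1, 1]), (np.int32(9), [284.8, 177.2], [284, 175, 3, 6]), (np.int32(2), [273.5, 190.5], [273, 190, 2, 2]), (np.int32(1), [271.0, 196.0], [271, 196, 1, 1]), (np.int32(1), [302.0, 201.0], [302, 201, 1, 1]), (np.int32(2), [286.5, 217.0], [286, 217, 2, 1]), (np.int32(24), [335.9, 222.8], [333, 221, 6, 5])]
green [(np.int32(58), [328.4, 186.2], [325, 182, 8, 9])]
white [(np.int32(34), [304.1, 146.6], [300, 145, 9, 5]), (np.int32(45), [241.5, 161.1], [237, 159, 11, 6]), (np.int32(684), [241.0, 193.6], [227, 179, 29, 30])]
blue [(np.int32(2020), [316.8, 212.4], [263, 179, 86, 60])]
wood [(np.int32(3994), [231.7, 193.8], [195, 153, 77, 82]), (np.int32(279), [338.8, 160.0], [327, 153, 25, 15])]
scene red [(np.int32(80), [150.5, 219.0], [147, 213, 8, 14])]
pale red [(np.int32(15), [273.1, 154.9], [270, 151, 10, 11]), (np.int32(9), [285.0, 150.0], [281, 150, 9, 1]), (np.int32(3), [292.0, 151.0], [291, 151, 3, 1]), (np.int32(1), [295.0, 152.0], [295, 152, 1, 1]), (np.int32(5), [298.8, 155
[... 1205 characters left out ...]
p.int32(361), [284.7, 160.0], [272, 152, 28, 17]), (np.int32(109), [191.1, 225.1], [178, 220, 22, 13]), (np.int32(356), [247.7, 242.8], [240, 229, 20, 26]), (np.int32(2680), [180.2, 255.0], [138, 231, 98, 54])]
wood [(np.int32(219), [245.2, 152.9], [229, 150, 41, 10]), (np.int32(243), [257.6, 160.2], [242, 150, 37, 19]), (np.int32(9124), [268.5, 203.8], [130, 150, 215, 117]), (np.int32(1856), [168.6, 173.7], [130, 152, 103, 46]), (np.int32(725), [189.0, 183.9], [130, 165, 112, 42]), (np.int32(227), [337.8, 178.5], [327, 169, 18, 22]), (np.int32(1696), [315.8, 275.4], [256, 248, 89, 42]), (np.int32(652), [255.5, 269.8], [244, 253, 24, 37]), (np.int32(866), [192.0, 280.9], [136, 265, 93, 25])]
```

```bash
cat > fit.py <<'E'
from h import *
t=dict(np.load("top0.npz")); s=dict(np.load("scene0.npz"))
L=[]
def add(f,uv,k,o,P):
    uv=[(a[0]+.5)/k-.5+o[0] for a in [uv]]+[(uv[1]+.5)/k-.5+o[1]]
    L.append((f,uv,P))
for uv,P in [((90,36),(125,283,70)),((376,78),(125,68,70)),((25,368),(-125,283,70)),((322,415),(-125,68,70)),
 ((368,160),(64,64,69.5)),((542,185),(64,-64,69.5)),((518,361),(-64,-64,69.5)),((343,333),(-64,64,69.5)),((734,190),(100,-215,10)),((703,437),(-90,-215,10))]: add(t,uv,4.6,(190,145),P)
for uv,P in [((373,127),(-125,68,70)),((625,60),(-125,283,70)),((783,243),(125,283,70)),((503,333),(125,68,70)),
 ((228,215),(-64,-64,69.5)),((386,170),(-64,64,69.5)),((458,275),(64,64,69.5)),((275,328),(64,-64,69.5)),((24,317),(-90,-215,10)),((80,500),(100,-215,10))]: add(s,uv,3.7,(130,150),P)
L+= [(t,(328.4,186.2),(74,-134,68)),(s,(177.4,250.9),(74,-134,68))]
W=np.array([onplane(f,[uv],P[2]/1e3)[0,:2] for f,uv,P in L]); M=np.array([P[:2] for *_,P in L])/1e3
def fit(W,M):
    wc,mc=W.mean(0),M.mean(0); H=(M-mc).T@(W-wc); U,_,Vt=np.linalg.svd(H); R=Vt.T@np.diag([1,np.sign(np.linalg.det(Vt.T@U.T))])@U.T
    return R,wc-R@mc
for idx in (np.arange(10),np.arange(10,20),np.arange(22)):
    R,o=fit(W[idx],M[idx]); print(o.round(4),np.arctan2(R[1,0],R[0,0]).round(4))
print(((W-(M@R.T+o))*1e3).round(1).tolist())
np.savez("frame.npz",R=R,o=o)
fw=lambda p:(np.array(p)/1e3)@R.T+o
a=.55; k0=[-92*np.sin(a),-92-92*np.cos(a)]; a=.95-.55;k1=[92*np.sin(a),-92-92*np.cos(a)]
print("knob0",fw(k0),"knob cocked",fw(k1),"pivot",fw((0,-92)),"trig",fw((74,-134)))
print("knob seen top",onplane(t,[(335.8,222.9)],.096))
print("knob seen scene top", onplane(s,[(149.8,214.5)],.096))
print("cast top",onplane(t,[(241.0,193.6)],.094),"scene",onplane(s,[(273.7,192)],.092))
E
python3 fit.py
```

```text
[ 0.5059 -0.0758] -0.1267
[ 0.5079 -0.0764] -0.1292
[ 0.5069 -0.0761] -0.1279
[[-2.8, -1.5], [-0.5, 0.2], [-1.6, -1.2], [-0.2, -0.1], [-1.2, 0.5], [0.7, 0.9], [-1.0, 0.5], [-1.3, -1.4], [-1.6, 2.1], [-0.7, 3.0], [5.1, -0.3], [2.9, 1.3], [-1.2, -4.2], [2.6, -1.2], [1.2, 2.1], [-2.7, -4.9], [-1.0, -1.4], [-1.8, -1.7], [5.3, 2.3], [-0.1, 4.9], [-2.3, 1.3], [2.3, -1.1]]
knob0 [ 0.43744321 -0.23902389] knob cocked [ 0.51986667 -0.2559839 ] pivot [ 0.49514428 -0.16736786] trig [ 0.56318092 -0.21846596]
knob seen top [[ 0.43501259 -0.23608914  0.096     ]]
knob seen scene top [[ 0.43880902 -0.23785702  0.096     ]]
cast top [[0.5210836  0.07205764 0.094     ]] scene [[0.51708413 0.07513172 0.092     ]]
```

```bash
cat >> h.py <<'E'
F=np.load("frame.npz") if __import__("os").path.exists("frame.npz") else None
def fw(p): return (np.array(p,float)/1e3)@F["R"].T+F["o"]
def fi(w): return ((np.array(w,float)[...,:2]-F["o"])@F["R"])*1e3
E
python3 - <<'E'
from h import *
t=dict(np.load("top0.npz"))
from workcell import bot
p=np.array(bot.observe()["position"]); print(p)
print("block frame",fi(onplane(t,[(332,207.5)],.06)))
print("cast frame",fi(np.array([.5195,.0725])))
w=[(-105,-171)]
for th in np.arange(0,1.0,.1):
    a=.55-th; w.append((-92*np.sin(a)-23.5,-92-92*np.cos(a)))
for q in w: print(np.round(q,1),fw(q).round(4),((fw(q)-p[:2])*100).round(2))
E
```

```text
[ 0.2368661  -0.57826042  0.40422198]
block frame [[   3.55044055 -155.15088776]]
cast frame [ -6.44702551 149.01499289]
[-105 -171] [ 0.3809 -0.2323] [14.41 34.59]
[ -71.6 -170.4] [ 0.4141 -0.236 ] [17.73 34.22]
[ -63.5 -174.8] [ 0.4216 -0.2414] [18.47 33.68]
[ -55.  -178.4] [ 0.4295 -0.2461] [19.27 33.22]
[ -46.3 -181.1] [ 0.4379 -0.2499] [20.1  32.84]
[ -37.2 -183. ] [ 0.4466 -0.2528] [20.97 32.54]
[ -28.1 -183.9] [ 0.4556 -0.2549] [21.87 32.33]
[ -18.9 -183.9] [ 0.4647 -0.2561] [22.78 32.22]
[  -9.8 -183. ] [ 0.4739 -0.2563] [23.7  32.19]
[  -0.7 -181.1] [ 0.483  -0.2557] [24.62 32.26]
[   8.  -178.4] [ 0.4921 -0.2541] [25.52 32.41]
```

step_arm(plan=[[[0,2,2,0],[0,6,2,0.1],[0,10,2,0.2],[1,14,2,0.3],[2,18,2,0.4],[4,22,2,0.5],[6,26,2,0.6],[8,30,2,0.7],[10,33,2,0.8],[12,34,2,0.9],[13,34,2,1.0],[14,34,2,1.054]]], jaw=1, force=30)

```text
clock: 1.1
position: [0.3778, -0.2371, 0.4243]
tool_rot: [3.142, 0.001, -0.12]
force: [-1.1, 0.1, 0.3]
grip_width: -0.0002
```

step_arm(plan=[[[0,0.3,-4,0],[0,0.5,-8,0],[0,0.5,-12,0],[0,0.5,-15,0],[0,0.5,-17.5,0],[0,0.5,-17.5,0],[0,0.5,-17.5,0]]])

```text
clock: 1.68
position: [0.3778, -0.2318, 0.2489]
tool_rot: [-3.141, 0.003, -0.119]
force: [0.3, -1.3, 0.7]
grip_width: -0.0001
```

```bash
python3 - <<'E'
from h import *
from workcell import bot
o=bot.observe();print(o["position"].round(4) if hasattr(o["position"],'round') else o["position"],o["force"])
f=bot.grab_frame("scene"); crop(f,90,290,130,270,4,"pics/s1.png")
f=bot.grab_frame("top"); crop(f,230,390,150,260,5,"pics/t1.png")
E
```

```text
[ 0.3778 -0.2318  0.2489] [ 0.28529183 -1.26635515  0.71273134]
```

View pics/s1.png

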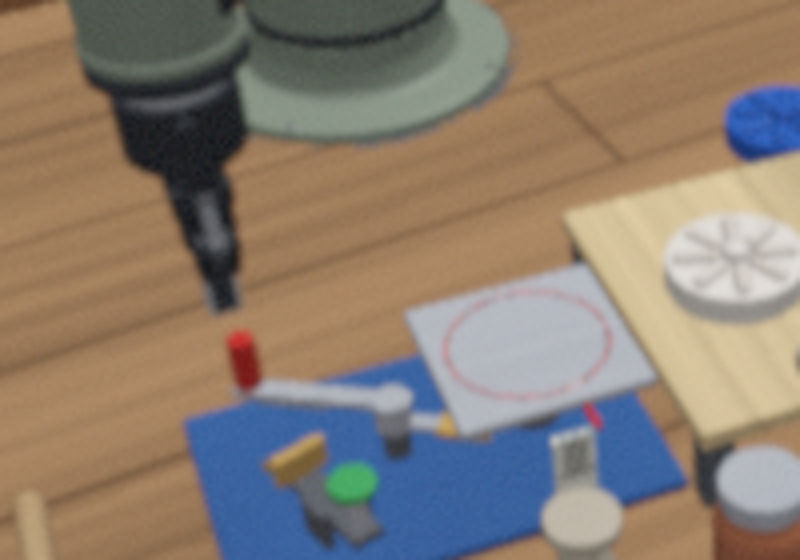

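View pics/t1.png

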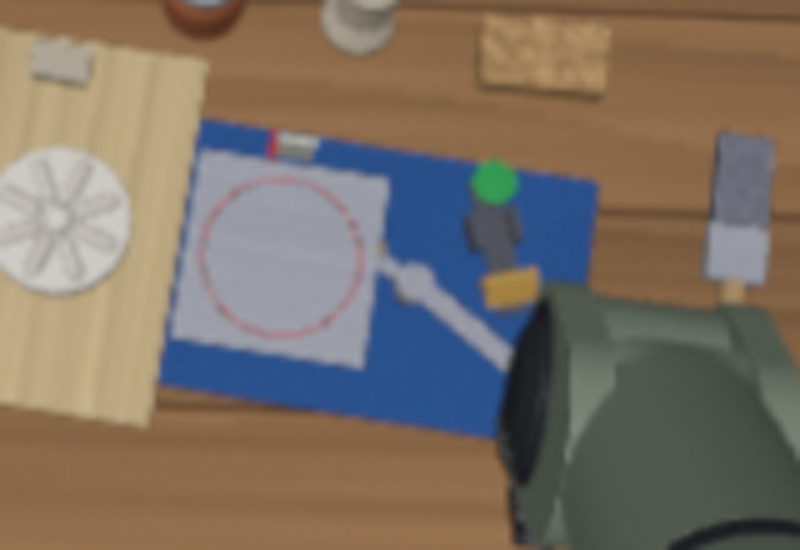

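step_arm(plan=[[[2,-0.3,0,0],[3,-0.4,0,0],[3.6,-0.5,0,0],[4.4,-1,0,0],[5.2,-1.4,0,0],[6,-1.8,0,0],[6.9,-2.1,0,0],[7.8,-2.3,0,0],[7.8,-2.3,0,0]]])

```text
clock: 2.53
position: [0.4577, -0.2557, 0.2505]
tool_rot: [3.141, -0.001, -0.12]
force: [-3.6, -1.5, 0.6]
grip_width: 0.0002
```

```bash
python3 - <<'E'
from h import *
from workcell import bot
s=dict(np.load("scene0.npz"));print(proj(s,[.3778,-.2318,.076]))
f=bot.grab_frame("scene"); crop(f,90,290,130,270,4,"pics/s2.png")
E
```

```text
[[145.64765806 206.7394498 ]]
```

View pics/s2.png

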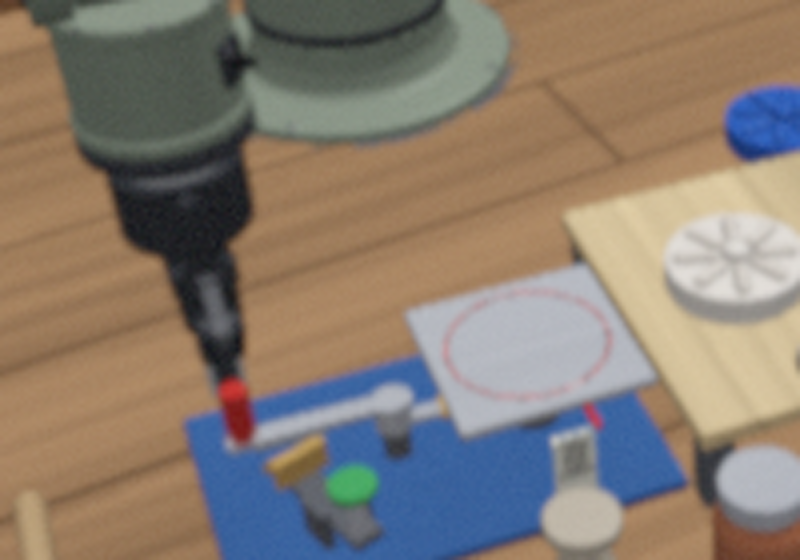

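step_arm(plan=[[[0.7,0,0,0],[1.6,0,0,0],[2.5,0,0,0],[3,0.1,0,0],[3.4,0.2,0,0],[3.8,0.3,0,0],[4.1,0.3,0,0],[4.2,0.4,0,0],[4.2,0.4,0,0]]])

```text
clock: 3.33
position: [0.499, -0.2511, 0.2503]
tool_rot: [3.141, -0.001, -0.119]
force: [-4.3, -0.5, -0.9]
grip_width: -0.0001
```

```bash
python3 - <<'E'
from h import *
from workcell import bot
f=bot.grab_frame("scene"); crop(f,90,290,130,270,4,"pics/s3.png")
E
```

```text
(no output)
```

View pics/s3.png

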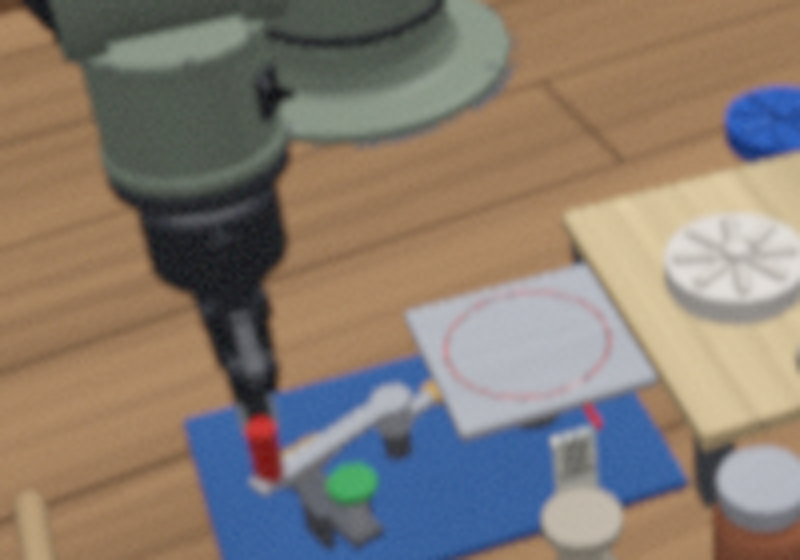

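```bash
cat >> h.py <<'E'
def leverang(f,z=.096,roi=None,capv=None):
    H,S,V=masks(f); m=((H<8)|(H>172))&(S>150)&(V>90)
    e=proj(f,np.r_[fw((0,-92)),.08]); 
    yy,xx=np.indices(m.shape); m&=(np.hypot(xx-e[0,0],yy-e[0,1])<60)
    b=max(blobs(m),key=lambda b:b[0]); 
    X=np.r_[onplane(f,[b[1]],.076)[0]]; q=fi(X); d=q-np.array([0,-92])
    return b, q, .55+np.arctan2(d[0],-d[1]), np.hypot(*d)
E
python3 - <<'E'
from h import *
from workcell import bot
s=dict(np.load("scene0.npz")); print(leverang(s))
f=bot.grab_frame("scene"); print(leverang(f))
print(fi(bot.observe()["position"]))
E
```

```text
((np.int32(80), [150.5, 219.0], [147, 213, 8, 14]), array([ -53.78158111, -169.40003904]), np.float64(-0.057262648289309936), np.float64(94.25085946732533))
((np.int32(78), [155.3, 240.8], [152, 234, 7, 15]), array([  30.22119623, -175.24359998]), np.float64(0.8982488543363198), np.float64(88.55968405237772))
[  14.23412056 -174.71696576]
```

step_arm(plan=[[[0.2,0,0,0],[0.4,0.05,0,0],[0.4,0.05,0,0]]])

```text
clock: 3.68
position: [0.5022, -0.2507, 0.2501]
tool_rot: [3.141, 0.002, -0.12]
force: [-9.1, 0.5, 2.3]
grip_width: 0.0001
```

step_arm(plan=[[[0.2,0,0,0],[0.4,0.05,0,0],[0.4,0.05,0,0]]])

```text
clock: 3.93
position: [0.5044, -0.2505, 0.2498]
tool_rot: [3.141, 0.007, -0.121]
force: [-19.8, 0.1, 11.2]
grip_width: 0.0002
```

```bash
python3 - <<'E'
from h import *
from workcell import bot
f=bot.grab_frame("scene"); print(leverang(f)); crop(f,90,290,130,270,4,"pics/s4.png")
print(fi(bot.observe()["position"]))
E
```

```text
((np.int32(77), [156.4, 241.6], [153, 235, 7, 15]), array([  34.01337541, -173.44976567]), np.float64(0.9455856338371651), np.float64(88.26649440222907))
[  19.73945567 -173.31842531]
```

View pics/s4.png

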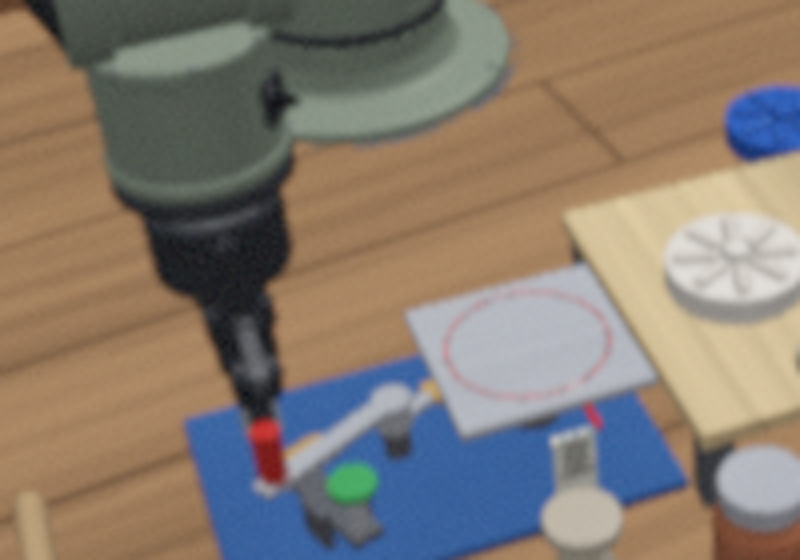

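step_arm(plan=[[[-0.5,0,0,0],[-1,0,0,0],[-2,0,0,0],[-4,0,0,0],[-5,0,0,0],[-5,0,0,0],[-5,0,0,0],[-5,0,0,0]]])

```text
clock: 4.65
position: [0.4551, -0.2505, 0.2501]
tool_rot: [3.141, 0.005, -0.121]
force: [-0.6, -0.3, 0.1]
grip_width: -0.0001
```

```bash
python3 - <<'E'
from h import *
from workcell import bot
f=bot.grab_frame("scene"); print(leverang(f)); crop(f,90,290,130,270,4,"pics/s5.png")
print(bot.observe()["position"])
E
```

```text
((np.int32(63), [153.6, 240.0], [150, 234, 7, 14]), array([  25.82574032, -178.34561212]), np.float64(0.8406284330073899), np.float64(90.12509969433827))
[ 0.45509933 -0.25047723  0.24996742]
```

View pics/s5.png

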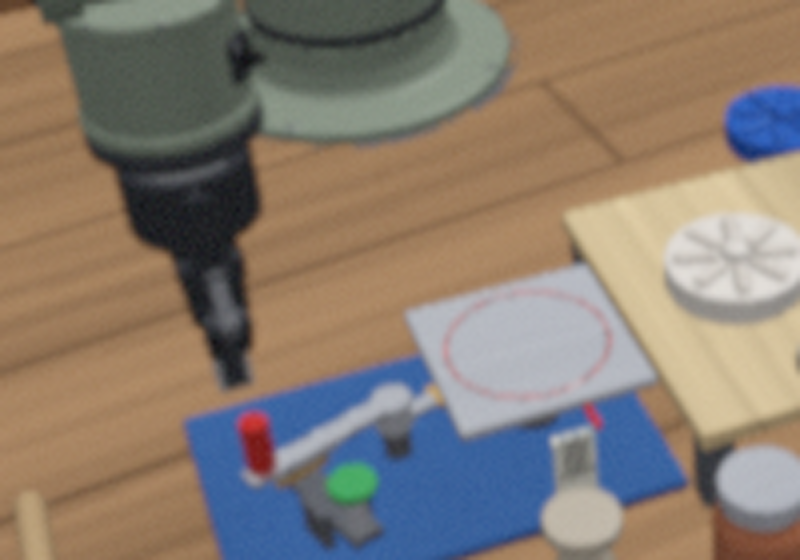

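step_arm(plan=[[[-1,0,3,0],[-1,0,7,0],[-1,2,10,0],[0,6,10,0],[1,10,10,0],[2,14,10,0],[3,18,10,0],[4,22,10,0],[5,26,10,0],[6,30,10,0],[7,34,10,0],[7.5,38,10,-0.007]]], jaw=0.4)

```text
clock: 5.7
position: [0.531, 0.1322, 0.3501]
tool_rot: [-3.142, 0.005, -0.127]
force: [0.4, -0.6, 0.1]
grip_width: 0.051
```

```bash
python3 - <<'E'
from h import *
from workcell import bot
f=bot.grab_frame("scene"); print(leverang(f)); 
t=bot.grab_frame("top"); print(leverang(t)); crop(t,190,360,145,245,4.6,"pics/t6.png")
o=bot.observe(); print(o["position"],o["grip_width"],o["force"],(fw((-6.4,230))-o["position"][:2])*100)
E
```

```text
((np.int32(63), [153.6, 240.0], [150, 234, 7, 14]), array([  25.82574032, -178.34561212]), np.float64(0.8406284330073899), np.float64(90.12509969433827))
((np.int32(22), [341.0, 199.9], [339, 198, 5, 5]), array([  30.49472026, -178.91705901]), np.float64(0.8874305262588478), np.float64(92.1113625446863))
[0.53014997 0.13692551 0.35015559] 0.051410314490048105 [-0.06070065 -1.80864201 -0.27403719] [-0.02708055  1.58916565]
```

View pics/t6.png

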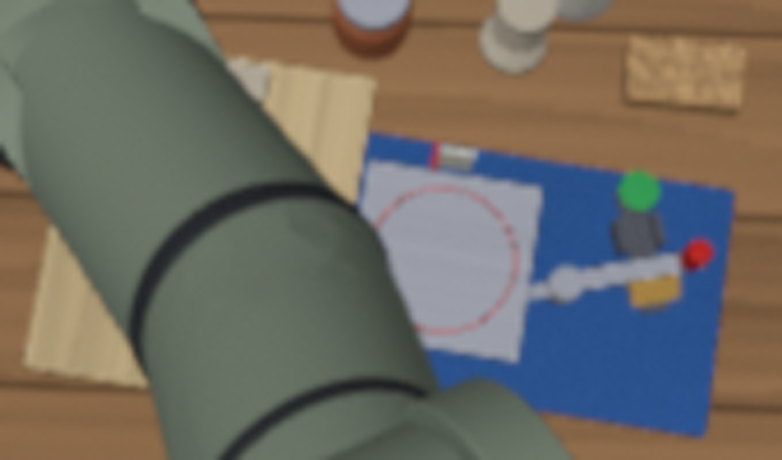

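step_arm(plan=[[[0,1.6,0,0],[0,1.6,-2,0],[0,1.6,-5,0],[0,1.6,-8,0],[0,1.6,-9.5,0],[0,1.6,-10.2,0],[0,1.6,-10.2,0],[0,1.6,-10.2,0]]])

```text
clock: 6.47
position: [0.5305, 0.1533, 0.2487]
tool_rot: [-3.138, 0.005, -0.119]
force: [0.4, -0.1, 0.2]
grip_width: 0.0513
```

```bash
python3 - <<'E'
from h import *
from workcell import bot
f=bot.grab_frame("scene"); crop(f,190,350,120,240,5,"pics/s7.png")
o=bot.observe(); print(o["position"],o["grip_width"],o["force"],fi(o["position"]))
p=o["position"]
for z in (.075,.08,.085): print(z,proj(f,[np.r_[p[:2]+F["R"]@np.array([dx,dy]),z] for dx in(-.04,-.0255,.0255,.04) for dy in (-.011,)]).round(1).tolist())
E
```

```text
[0.5306382  0.1532048  0.24919595] 0.05096931318547752 [ 0.14225218 -0.02693207  0.57178446] [ -5.69662674 230.48131564]
0.075 [[290.4, 183.6], [292.8, 186.4], [301.4, 196.7], [303.9, 199.7]]
0.08 [[290.5, 182.1], [292.8, 184.9], [301.5, 195.2], [304.0, 198.2]]
0.085 [[290.5, 180.7], [292.9, 183.5], [301.5, 193.7], [304.1, 196.8]]
```

View pics/s7.png

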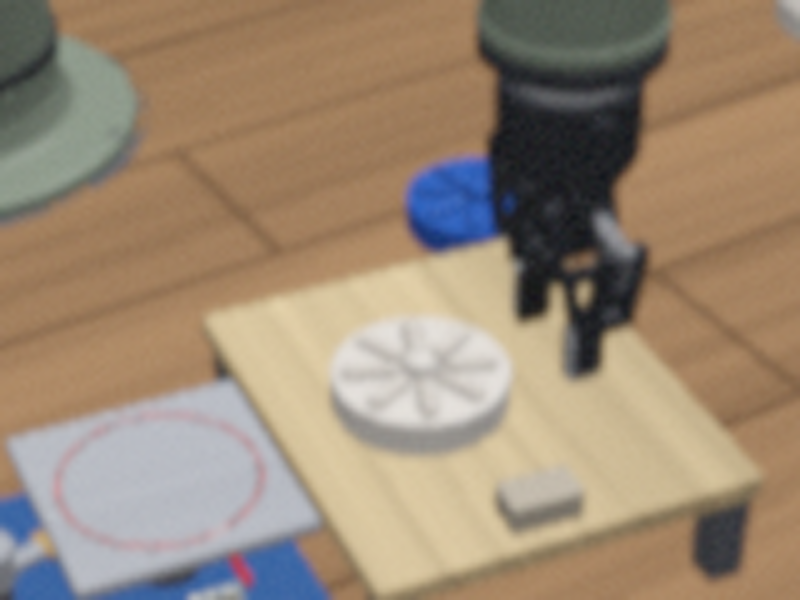

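step_arm(plan=[[[0,0,-0.4,-0.009],[-0.13,-1,-0.4,-0.009],[-0.26,-2,-0.4,-0.009],[-0.32,-2.5,-0.4,-0.009],[-0.38,-3,-0.4,-0.009],[-0.43,-3.5,-0.4,-0.009],[-0.48,-4,-0.4,-0.009],[-0.53,-4.5,-0.4,-0.009],[-0.57,-5,-0.4,-0.009],[-0.62,-5.5,-0.4,-0.009],[-0.66,-6,-0.4,-0.009],[-0.66,-6,-0.4,-0.009]]])

```text
clock: 7.52
position: [0.5239, 0.0921, 0.2451]
tool_rot: [-3.138, 0.004, -0.129]
force: [-0.3, -0.5, 0.4]
grip_width: 0.0515
```

```bash
python3 - <<'E'
from h import *
from workcell import bot
f=bot.grab_frame("scene"); crop(f,190,350,120,240,5,"pics/s8.png")
o=bot.observe(); print(o["position"],o["tool_rot"],o["grip_width"],o["force"],fi(o["position"]))
E
```

```text
[0.52397354 0.09250649 0.24510665] [-3.13791713  0.00416573 -0.12908534] 0.05119067154455601 [ 1.02466613 -0.34611685  0.39727449] [ -4.56258347 169.42873686]
```

View pics/s8.png

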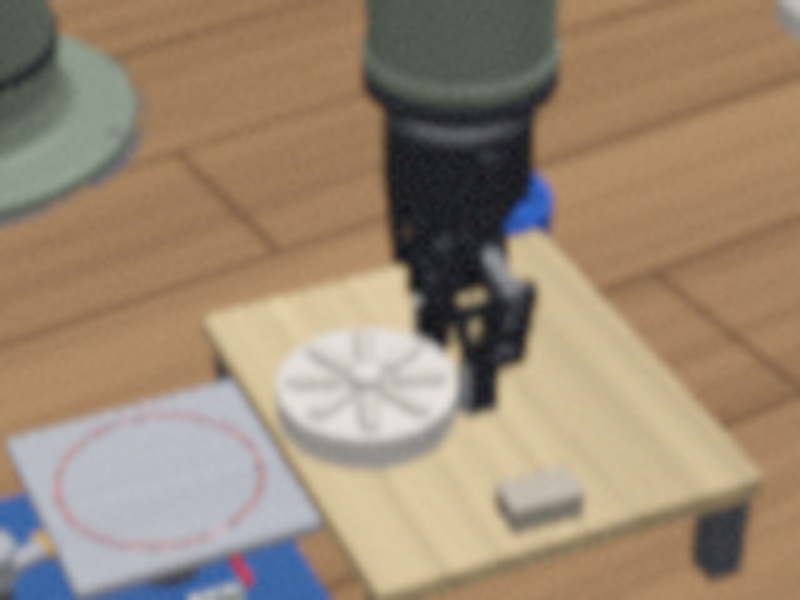

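```bash
cat >> h.py <<'E'
def castpos(f,approx):
    """white blob top-face; boss-free: ellipse centre of pale region via rays, for relative use"""
    H,S,V=masks(f); e=proj(f,np.r_[approx,.09])[0]
    yy,xx=np.indices(H.shape); m=(S<45)&(V>165)&(np.hypot(xx-e[0],yy-e[1])<26)
    b=max(blobs(m),key=lambda b:b[0]); return b,fi(onplane(f,[b[1]],.092)[0])
E
python3 - <<'E'
from h import *
s=dict(np.load("scene0.npz"))
for c in((421,360),(368,374)):
    uv=((c[0]+.5)/5-.5+190,(c[1]+.5)/5-.5+120); print(uv,fi(onplane(s,[uv],.101)[0]))
print(castpos(s,np.array([.52,.072])), castpos(dict(np.load("top0.npz")),np.array([.52,.072])))
print("ring centre check", fi(onplane(s,[((160+.5)/5-.5+190,(481+.5)/5-.5+120)],.0695)[0]))
E
```

```text
(273.8, 191.6) [  0.1528935  147.27039027]
(263.2, 194.4) [ -0.22294398 117.12988846]
((np.int32(683), [273.7, 194.1], [256, 183, 37, 23]), array([ -0.83780054, 147.48422201])) ((np.int32(684), [241.0, 193.6], [227, 179, 29, 30]), array([ -4.45034485, 148.92373204]))
ring centre check [0.66121687 0.2088701 ]
```

step_arm(plan=[[[-0.04,-0.4,0,0],[-0.12,-1.2,0,0],[-0.2,-2,0,0],[-0.3,-2.8,0,0],[-0.38,-3.6,0,0],[-0.47,-4.4,0,0],[-0.55,-5.2,0,0],[-0.64,-6,0,0],[-0.72,-6.8,0,0],[-0.8,-7.6,0,0],[-0.9,-8.4,0,0],[-0.95,-8.8,0,0]]])

```text
clock: 8.57
position: [0.5142, 0.0031, 0.245]
tool_rot: [-3.138, 0.005, -0.13]
force: [0.7, 1.2, -0.2]
grip_width: 0.0514
```

```bash
python3 - <<'E'
from h import *
from workcell import bot
f=bot.grab_frame("scene"); crop(f,130,290,140,260,5,"pics/s9.png");print(leverang(f))
t=bot.grab_frame("top"); crop(t,190,350,145,265,5,"pics/t9.png")
o=bot.observe(); print(o["position"],o["tool_rot"],o["force"],fi(o["position"]))
E
```

```text
((np.int32(65), [153.7, 240.1], [150, 234, 7, 14]), array([  26.26629   , -178.20091629]), np.float64(0.8457723676319626), np.float64(90.11390547288597))
[0.51433428 0.00348975 0.24503443] [-3.13844347  0.00442982 -0.13029587] [ 0.13899443  0.52769115 -0.09074671] [-2.7658053  79.90965671]
```

View pics/s9.png

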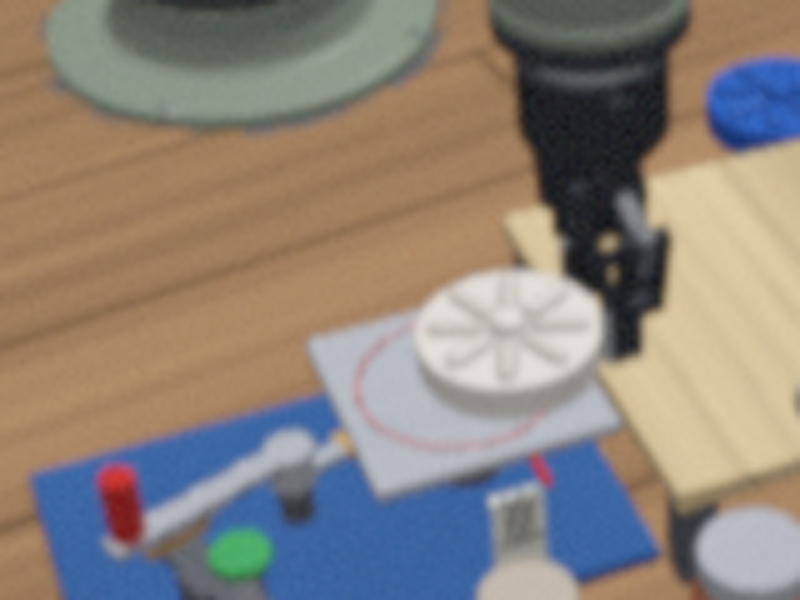

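View pics/t9.png

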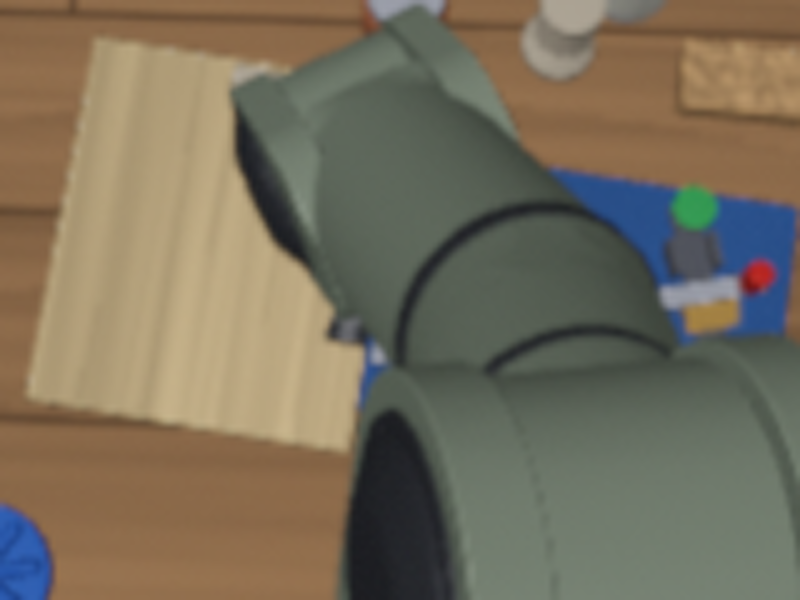

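```bash
python3 - <<'E'
from h import *
s=dict(np.load("scene0.npz"))
uv=lambda c:((c[0]+.5)/5-.5+130,(c[1]+.5)/5-.5+140)
print("boss",fi(onplane(s,[uv((508,318))],.1)[0]))
# disc top-rim extremes: left, right, top, bottom at z .0915
for c in((414,330),(605,325)): print(fi(onplane(s,[uv(c)],.0915)[0]))
# pan corners seen
for c in ((310,345),(380,497),(618,424)): print(fi(onplane(s,[uv(c)],.0695)[0]))
print("goal TCP px boss at pan centre", proj(s,np.r_[fw((0,0)),.1])*1)
E
```

```text
boss [-1.19439322 28.86787258]
[-21.96868465 -15.16147892]
[14.44778331 75.45475357]
[-59.27632462 -61.95975267]
[ 66.41977613 -63.06395913]
[64.49220595 61.35663267]
goal TCP px boss at pan centre [[220.58438487 206.4141636 ]]
```

step_arm(plan=[[[-0.03,-0.5,0,0],[-0.06,-1,0,0],[-0.09,-1.5,0,0],[-0.11,-1.9,0,0],[-0.13,-2.2,0,0],[-0.15,-2.5,0,0],[-0.16,-2.8,0,0],[-0.16,-2.8,0,0],[-0.16,-2.8,0,0]]])

```text
clock: 9.42
position: [0.5127, -0.0247, 0.245]
tool_rot: [-3.139, 0.005, -0.131]
force: [-0.6, -0.6, 0.4]
grip_width: 0.0511
```

```bash
python3 - <<'E'
from h import *
from workcell import bot
f=bot.grab_frame("scene"); crop(f,150,270,150,240,6.6,"pics/s10.png");print(leverang(f))
o=bot.observe(); print(o["position"],o["tool_rot"],o["force"],fi(o["position"]))
E
```

```text
((np.int32(63), [153.6, 240.0], [150, 234, 7, 14]), array([  25.82574032, -178.34561212]), np.float64(0.8406284330073899), np.float64(90.12509969433827))
[ 0.51269507 -0.02458218  0.24501002] [-3.13863723  0.00456076 -0.13039567] [ 0.07011715 -0.27176419 -0.62382139] [-0.81004963 51.85800014]
```

View pics/s10.png

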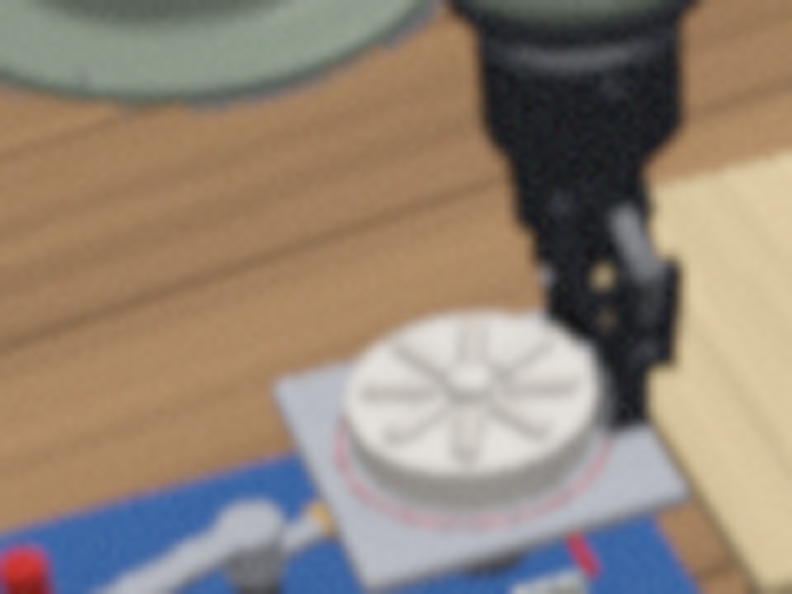

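step_arm(plan=[[[0.04,0.3,0,0],[0.09,0.7,0,0],[0.2,1.5,0,0],[0.4,3,0,0],[0.6,5,0,0],[0.8,6,3,0],[0.8,6,7,0],[0.8,6,11,0],[0.8,10,14,0],[0.8,14,14,0],[0.8,18,14,0],[0.8,20,14,0]]])

```text
clock: 10.47
position: [0.5197, 0.1805, 0.3862]
tool_rot: [-3.136, 0.003, -0.127]
force: [-0.0, 0.1, -0.3]
grip_width: 0.0511
```

```bash
python3 - <<'E'
from h import *
from workcell import bot
f=bot.grab_frame("scene"); crop(f,150,270,150,240,6.6,"pics/s11.png");print(leverang(f))
t=bot.grab_frame("top"); crop(t,250,350,160,240,8,"pics/t11.png"); print(leverang(t))
np.savez("s11.npz",**f);np.savez("t11.npz",**t)
o=bot.observe(); print(o["position"],o["force"])
E
```

```text
((np.int32(63), [153.6, 240.0], [150, 234, 7, 14]), array([  25.82574032, -178.34561212]), np.float64(0.8406284330073899), np.float64(90.12509969433827))
((np.int32(22), [341.0, 199.9], [339, 198, 5, 5]), array([  30.49472026, -178.91705901]), np.float64(0.8874305262588478), np.float64(92.1113625446863))
[0.51959404 0.18082016 0.38536632] [ 0.60063101 -0.43360852 -0.5835398 ]
```

View pics/s11.png

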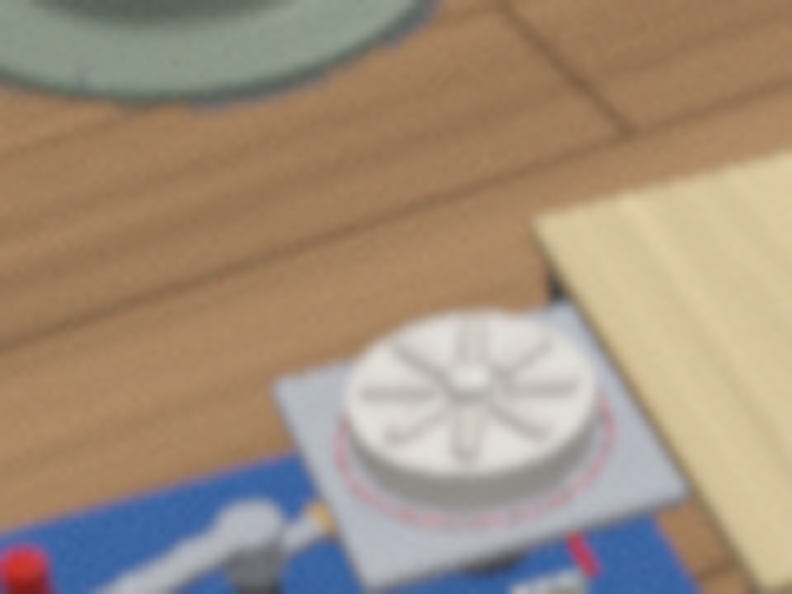

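View pics/t11.png

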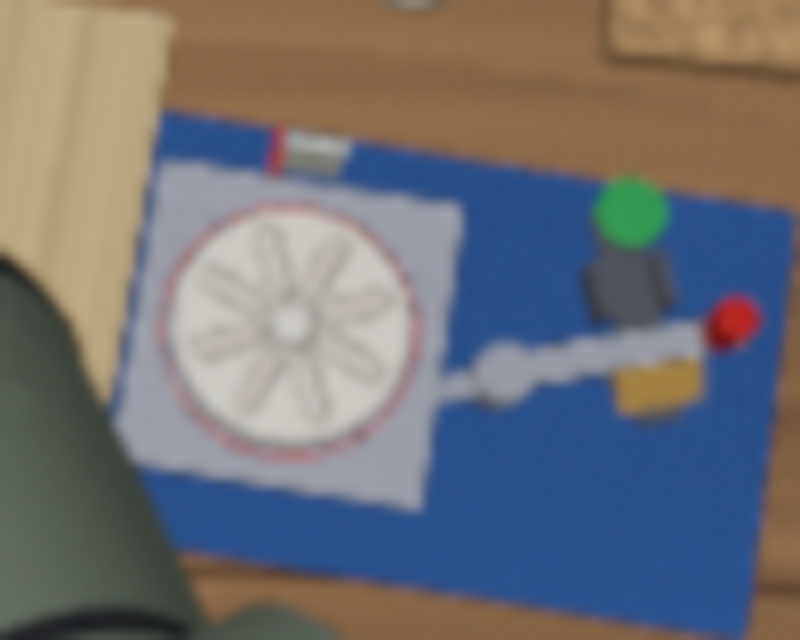

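```bash
python3 - <<'E'
from h import *
s=dict(np.load("s11.npz"));t=dict(np.load("t11.npz"))
g=lambda c,k,o:((c[0]+.5)/k-.5+o[0],(c[1]+.5)/k-.5+o[1])
print("boss top",fi(onplane(t,[g((292,324),8,(250,160))],.1)[0]),"scene",fi(onplane(s,[g((471,377),6.6,(150,150))],.1)[0]))
c=np.array([g(q,8,(250,160)) for q in ((163,160),(463,205),(422,510),(118,462))]); print("pan c top",fi(onplane(t,c,.0695)).mean(0))
print("ring c top (extremes)",fi(onplane(t,[g(((160+424)/2,(203+461)/2),8,(250,160))],.0695)[0]))
print(castpos(t,fw((0,0))),castpos(s,fw((0,0))))
E
```

```text
boss top [-3.53585266  1.10418784] scene [1.44018138 0.44675887]
pan c top [-1.52453588 -0.54997304]
ring c top (extremes) [-1.16224254 -0.65529198]
((np.int32(712), [285.9, 200.0], [271, 185, 31, 30]), array([-1.9232732 ,  1.32362864])) ((np.int32(1283), [220.6, 214.0], [195, 197, 52, 38]), array([18.89172811, -7.06130786]))
```

step_arm(plan=[[[0.4,-4,0,0],[0.8,-8,0,0],[1.2,-12,0,0],[1.6,-16,0,0],[2,-20,0,0],[2.4,-24,0,0],[2.8,-28,0,0],[3.2,-32,0,0],[3.6,-36,0,0],[4,-39,0,0],[4.4,-39.9,0,0],[4.4,-39.9,0,0]]], jaw=1)

```text
clock: 11.57
position: [0.5635, -0.2209, 0.3848]
tool_rot: [-3.137, 0.005, -0.128]
force: [0.3, 0.4, -0.0]
grip_width: 0.0002
```

step_arm(plan=[[[0,0.2,-3,0],[0,0.2,-7,0],[0,0.2,-10,0],[0,0.2,-12,0],[0,0.2,-12.9,0],[0,0.2,-12.9,0],[0,0.2,-12.9,0]]])

```text
clock: 12.15
position: [0.5639, -0.2182, 0.2566]
tool_rot: [-3.137, 0.005, -0.127]
force: [-0.5, -0.2, 0.2]
grip_width: -0.0001
```

```bash
python3 - <<'E'
from h import *
from workcell import bot
f=bot.grab_frame("scene"); crop(f,110,270,160,280,5,"pics/s12.png");print(leverang(f))
o=bot.observe(); print(o["position"],o["force"],fi(o["position"]))
E
```

```text
((np.int32(63), [153.6, 240.0], [150, 234, 7, 14]), array([  25.82574032, -178.34561212]), np.float64(0.8406284330073899), np.float64(90.12509969433827))
[ 0.56410026 -0.21842739  0.25724069] [-0.22679515  0.21339571 -0.22182538] [  74.90691035 -133.84445619]
```

View pics/s12.png

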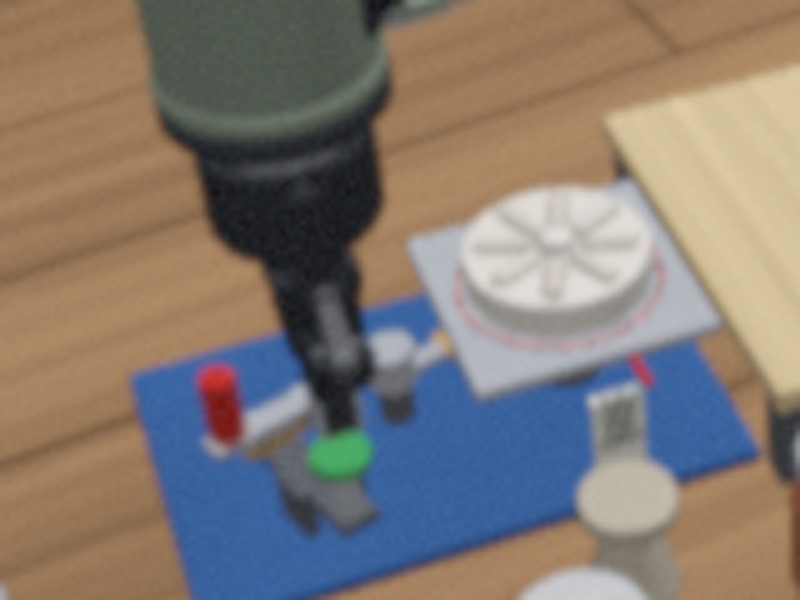

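step_arm(plan=[[[0,0,-0.8,0],[0,0,-1.3,0],[0,0,-1.6,0],[0,0,-1.9,0],[0,0,-2.2,0],[0,0,-2.5,0],[0,0,-2.7,0],[0,0,-2.7,0],[0,0,-2.7,0]]])

```text
clock: 12.95
position: [0.5643, -0.2184, 0.2304]
tool_rot: [-3.137, 0.003, -0.127]
force: [1.2, 0.4, 4.1]
grip_width: 0.0
```

```bash
python3 - <<'E'
from h import *
from workcell import bot
f=bot.grab_frame("scene"); crop(f,110,270,160,280,5,"pics/s13.png");print(leverang(f))
o=bot.observe(); print(o["position"],o["force"],fi(o["position"]))
E
```

```text
((np.int32(85), [150.7, 218.7], [147, 213, 8, 14]), array([ -54.73513434, -168.70191173]), np.float64(-0.06980090081765888), np.float64(94.22907297476449))
[ 0.56425627 -0.21844237  0.23044091] [1.88541908 0.09036089 5.42635447] [  75.06355836 -133.83940424]
```

View pics/s13.png

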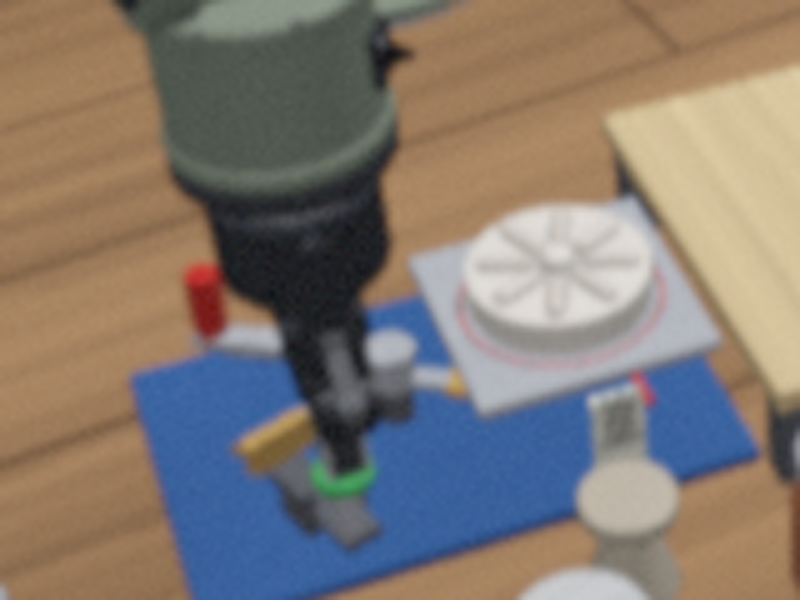

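The lever has sprung back and the pan has sunk. I'll lift straight off the trigger now.

step_arm(plan=[[[0,0,0.5,0],[0,0,1.2,0],[0,0,2,0],[0,0,4,0],[0,0,8,0],[0,0,12,0],[-2,-4,15,0],[-4,-8,15,0],[-6,-12,15,0],[-6,-12,15,0],[-6,-12,15,0],[-6,-12,15,0]]])

```text
clock: 14.0
position: [0.5034, -0.3393, 0.381]
tool_rot: [-3.137, 0.003, -0.129]
force: [0.7, 1.6, -0.0]
grip_width: 0.0
```

```bash
python3 - <<'E'
from h import *
from workcell import bot
f=bot.grab_frame("scene"); crop(f,110,270,160,280,5,"pics/s14.png");print(leverang(f))
t=bot.grab_frame("top"); crop(t,250,350,160,240,8,"pics/t14.png"); cv2.imwrite("pics/tf14.png",t["pixels"])
o=bot.observe(); print(o["position"],o["force"])
E
```

```text
((np.int32(77), [150.5, 218.9], [147, 213, 8, 13]), array([ -54.16847283, -169.32075487]), np.float64(-0.061107298312550684), np.float64(94.4072167981175))
[ 0.50456967 -0.33750595  0.38078486] [0.65190569 0.88453526 0.49083512]
```

View pics/s14.png

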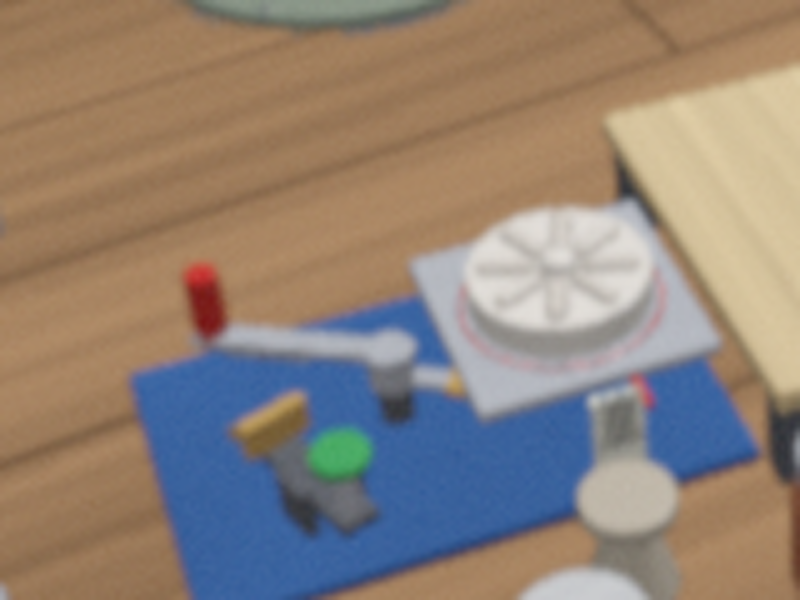

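View pics/t14.png

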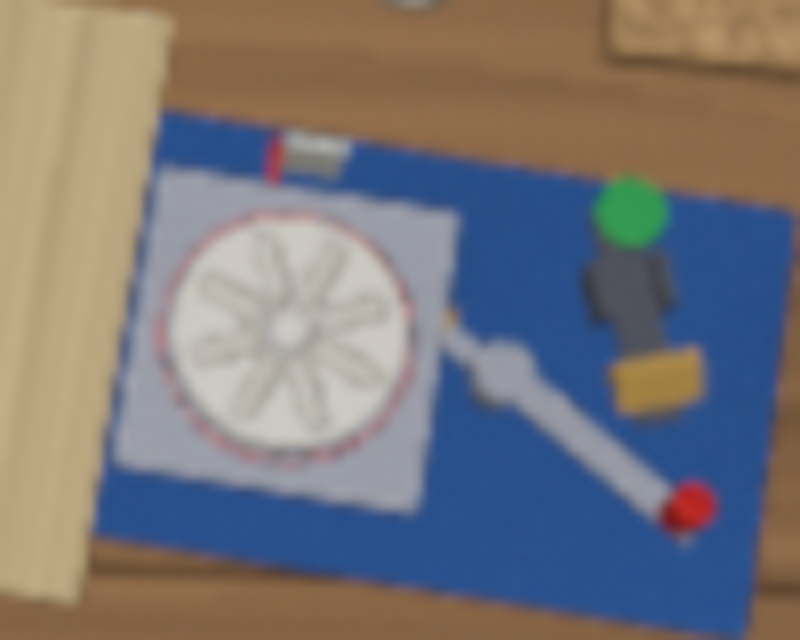

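View pics/tf14.png

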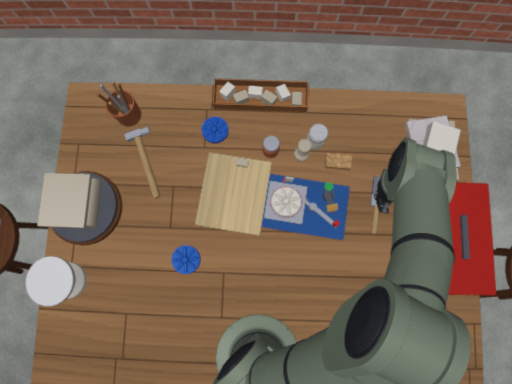

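The rosette is centred in the ring, the lever is back, the trigger is up and the bystanders look untouched. I'll let things settle briefly, check again and hand in.

step_arm(plan=[[[0,0,0,0],[0,0,0,0],[0,0,0,0],[0,0,0,0],[0,0,0,0],[0,0,0,0],[0,0,0,0],[0,0,0,0],[0,0,0,0],[0,0,0,0],[0,0,0,0],[0,0,0,0]]])

```text
clock: 15.1
position: [0.5046, -0.3375, 0.3808]
tool_rot: [-3.136, 0.003, -0.126]
force: [-0.8, -0.7, -0.9]
grip_width: 0.0
```

```bash
python3 - <<'E'
from h import *
from workcell import bot
f=bot.grab_frame("scene"); print(leverang(f)[2])
t=bot.grab_frame("top"); t0=dict(np.load("t11.npz")); print(castpos(t,fw((0,0))))
o=bot.observe(); print(o["position"],o["force"],np.abs(o["qd"]).max())
bot.job_done()
E
```

```text
-0.057262648289309936
((np.int32(709), [285.5, 200.7], [269, 186, 32, 30]), array([-4.41583935,  2.26823587]))
[ 0.50456184 -0.33752275  0.38078214] [0.10803983 0.31688762 0.71332486] 0.0011827760780316618
the job is handed in; nothing more can be done
```

I completed the weighing sequence and handed the job in at about 15 s. No verdict was reported.

**What I did:** I pushed the red knob with the shut fingers until the lever met its end stop and let it drop back onto its catch. I then slid the rosette onto the pan with the half-open fingers as a two-point pusher and backed off. Last, I pressed the green trigger about 10 mm and moved the arm clear.

**What the last checks showed:**
- **Lever:** it read about 0.90 rad while cocked, after allowing for a -0.06 rad bias. At the end it gave the same reading as at the start, so it is sprung back.
- **Trigger:** it looks fully up again.
- **Rosette:** before the trigger press it was about 2 mm off the ring's centre in the top view. Afterwards the red ring showed all round it there.
- **Pan:** it is visibly lower under the rosette in the pictures. I did not measure the sink in millimetres.
- **Robot and bystanders:** the arm touched nothing at the end, and the bystanders looked unmoved; the arm partly hid the brush in the last top view.

**Checks that disagreed:**
- **Camera positions:** before the trigger press the two cameras differed by up to about 5 mm on the rosette's absolute position. I judged the centring against the ring within the same picture instead.
- **Final blob reading:** it gave (-4.4, 2.3) mm, computed for the raised pan height, so the sinking shifts it. It is still within the 10 mm limit.

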